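Change the biscuit ovens' power board over to the generator and lock it there

TASK

The mains feed is about to be worked on: change the power board over to the generator and lock it there. Never switch a supply under load: both circuits (orange oven lever, white dough roller lever) go off before the blue mains lever, then the yellow slide goes fully across, then the green generator lever on, and only then the oven back on; the generator cannot carry the dough roller, so that stays off, every lever ends fully home, and nothing that is blocked is forced. Finally lay the red lock bar in its two yellow saddles beside the slide's handle, so that nobody can change the board back, and leave the other things on the table where they stand.

Things in the scene. Friction and masses are not known exactly. Their poses are not given: they have to be found in the camera images.
- board: grey power board, fixed on the table, 170 (x) by 380 mm (y), aluminium deck 75 mm above the table. Origin: middle of its underside; x to its back, y to its left, z up. Four levers stand in a row on the deck, their hinges at x = 0: from the left mains (y = +145 mm), generator (+77), then oven and dough roller in either order (+5, -63). Behind them runs the yellow slide
- slide (a joint): yellow slide of the board: 0 = mains position (right), 0.040 m = generator position (left, board's +y); takes about 4 N, stays where left, stops at both ends. Its teeth reach between the lever stems 20 to 30 mm above the deck. At 0 they stop the generator lever at about 0.35 rad, at 0.040 the mains lever, in between every lever. Any lever that is on holds the slide within 5 mm of its end
- slide_handle (a point): point in the slide's upright black handle, 50 mm above the deck; the handle is 30 mm (board x) by 12 mm (board y) and stands from 10 to 65 mm above the deck at the slide's right end: board x = +35 mm, y = -135 mm in the mains position, -95 mm in the generator position
- mains_lever (a joint): the mains lever (blue grip): 0 rad = off, leaning to the board's front (-x); 0.9 = on, leaning to the back (+x); upright at 0.45. Hinge along the board's y, 60 mm above the table; takes 2 to 3 N at the grip and stays where it is left. Starts on.
- mains_grip (a point): point in the mains lever's grip 105 mm from the hinge: off, 45 mm in front of the hinge line and 155 mm above the table; on, 45 mm behind it. The grip is round, 19 to 23 mm thick, from 47 mm below to 15 mm above this point along the lever; the stem below is 10 mm wide (y), 12 mm thick
- gen_lever (a joint): the generator lever (green grip): 0 rad = off, leaning to the board's front (-x); 0.9 = on, leaning to the back (+x); upright at 0.45. Hinge along the board's y, 60 mm above the table; takes 2 to 3 N at the grip and stays where it is left. Starts off.
- gen_grip (a point): point in the generator lever's grip 105 mm from the hinge: off, 45 mm in front of the hinge line and 155 mm above the table; on, 45 mm behind it. The grip is round, 19 to 23 mm thick, from 47 mm below to 15 mm above this point along the lever; the stem below is 10 mm wide (y), 12 mm thick
- oven_lever (a joint): the oven lever (orange grip): 0 rad = off, leaning to the board's front (-x); 0.9 = on, leaning to the back (+x); upright at 0.45. Hinge along the board's y, 60 mm above the table; takes 2 to 3 N at the grip and stays where it is left. Starts on.
- oven_grip (a point): point in the oven lever's grip 105 mm from the hinge: off, 45 mm in front of the hinge line and 155 mm above the table; on, 45 mm behind it. The grip is round, 19 to 23 mm thick, from 47 mm below to 15 mm above this point along the lever; the stem below is 10 mm wide (y), 12 mm thick
- roller_lever (a joint): the dough roller lever (white grip): 0 rad = off, leaning to the board's front (-x); 0.9 = on, leaning to the back (+x); upright at 0.45. Hinge along the board's y, 60 mm above the table; takes 2 to 3 N at the grip and stays where it is left. Starts on.
- roller_grip (a point): point in the dough roller lever's grip 105 mm from the hinge: off, 45 mm in front of the hinge line and 155 mm above the table; on, 45 mm behind it. The grip is round, 19 to 23 mm thick, from 47 mm below to 15 mm above this point along the lever; the stem below is 10 mm wide (y), 12 mm thick
- oven_switch: black 104 x 44 mm plate flat on the deck under the oven lever, in one of the two circuit places; origin in its middle under the lever's hinge line, same axes as the board
- roller_switch: the like plate under the dough roller lever, in the other circuit place
- lock_seat (a point): where the middle of the lock bar's underside lies once the bar rests in both saddles, along the board's x: board x = +6, y = -134 mm, 103 mm above the table. In the mains position the slide's handle stands in this place; in the generator position its side is 25 mm clear of the seated bar (to the left). Axes as the board's
- front_saddle (a point): slot bottom of the front yellow saddle (board x = -52 mm; the rear one is alike at x = +64 mm): 28 mm above the deck. Each saddle is 10 mm thick (x), open at the top; the slot is 22 mm wide (y) and 19 mm deep, with flared lips that end 56 mm above the deck, 44 mm apart over their outsides
- lock_bar: loose lock bar, red with a black middle, 150 mm long (its x) by 16 mm wide (y) by 22 mm high (z), 0.11 to 0.23 kg, lying on the table to the right of the board. Origin: middle of its underside
- sprinkle_0: small tub of red sprinkles, 44 mm wide, 70 mm high, standing about; origin under its middle
- sprinkle_1: small tub of yellow sprinkles, 44 mm wide, 70 mm high, standing about; origin under its middle
- timer: red and white kitchen timer, 62 mm wide, 58 mm high, standing about; origin under its middle
- white_mug: white cup, 83 x 108 mm with its handle, 68 mm high, standing about; origin under its middle
- clip_jar: glass clip-top jar, 78 mm wide, 103 mm high, standing about; origin under its middle
- cutter_round: round steel cutter, 52 mm wide, 26 mm high, standing about; origin under its middle
- tumbler: drinking glass, 81 mm wide, 91 mm high, standing about; origin under its middle

How it is judged:
On the way, in this order (a step that is already met when the one before it is completed fails the run):
1. both circuit levers are off while the mains is still on (value of joint each of oven_lever, roller_lever below 0.3 rad and value of joint mains_lever above 0.6 rad), for 0.1 s.
2. the mains is off as well, before the slide is moved across (value of joint each of oven_lever, roller_lever, mains_lever below 0.3 rad and value of joint slide below 0.01 m), for 0.1 s.
3. the slide is across and the generator on, the circuits still off (value of joint slide above 0.034 m and value of joint gen_lever above 0.7 rad and value of joint each of oven_lever, roller_lever below 0.3 rad), for 0.1 s.
At the end, for the whole second after the job is handed in: Mains and roller levers below 0.12 rad, generator and oven above 0.78, slide over 34 mm; lock bar at rest in both saddles, its middle within 18 mm of the seat along the bar, 6 mm across, 4 mm in height, level and along the board's x within 0.1 rad; bystanders in place (value of joint each of mains_lever, roller_lever below 0.12 rad and value of joint each of gen_lever, oven_lever above 0.78 rad and value of joint slide above 0.034 m and x of lock_bar in the frame of lock_seat between -0.018 and 0.018 m and y of lock_bar in the frame of lock_seat between -0.006 and 0.006 m and z of lock_bar in the frame of lock_seat between -0.004 and 0.004 m and angle between the x axis of lock_bar and the x axis of board, either way round below 0.1 rad and angle between lock_bar's own z axis and vertical below 0.1 rad and linear speed of lock_bar below 0.02 m/s); the robot touches nothing.
It fails at once if a supply is switched under load: a circuit is on while mains and generator are both off (value of joint each of mains_lever, gen_lever below 0.45 rad and value of joint any of oven_lever, roller_lever above 0.55 rad).
It fails at once if a blocked lever or the slide is forced (fingers press on the board or its switches with over 60 N) (contact force between the fingers and board above 60 N or contact force between the fingers and oven_switch above 60 N or contact force between the fingers and roller_switch above 60 N).
It fails at once if a bystander is moved by more than 25 mm or tipped (distance of any of sprinkle_0, sprinkle_1, timer, white_mug, clip_jar, cutter_round, tumbler from where it was at the start of the episode above 0.025 m or angle between any of sprinkle_0, sprinkle_1, timer, white_mug, clip_jar, cutter_round, tumbler's own z axis and vertical above 0.35 rad).
It also fails if it takes over 72 s, if anything falls off the work surface, if the arm or the gripper's body presses on something with over 40 N, if the wrist force passes 120 N, or if a joint passes its speed limit or range.

ROBOT

A 7-joint arm with a two-finger parallel gripper is mounted at the origin on a cart in front of the work surface, level with it; the furniture and walls round the work are solid. World frame = base frame: x ahead of the robot, y to its left, z up, the work surface at z = 0. Lengths are in m, angles in rad, forces in N, time in s.
With the tool pointing down it reaches from about 0.35 to 0.9 m from the base axis. Payload 8.1 kg.
Tool frame: the origin (TCP) lies midway between the tips of the shut fingers; the grasp point (between the pads) lies 19 mm behind it; z points along the fingers, y is the line along which they close (so a half turn about z gives the same grasp; the last joint's range is limited). The gripper opens to 92 mm and grips with 3 to 60 N. Pads are 19 mm wide; open, the fingers measure 130 mm over their backs; the gripper's body (75 mm by 190 mm) begins 47 mm behind the grasp point.
Start: joints at [-1.385, 0.434, 0.025, 1.573, -0.012, 1.134, -0.075], TCP at [0.178, 0.599, 0.227] pointing down, gripper open.
Joint ranges: [-2.62, 2.62], [-0.44, 2.09], [-1.27, 1.32], [0.08, 2.57], [-1.32, 4.46], [0.12, 2], [-2.74, 2.74]. Speed limits (rad/s): [2.22, 2.22, 3.01, 3.01, 3.14, 3.14, 3.14].

INTERFACE

Orientations are given as a rotation vector (axis times angle).
In Python, from cell import observe, get_image, camera_model, sign_off, recognise, silhouettes gives the robot as it stands.
- The arm moves only by the tool apply_moves, never from a script. Its argument "motion" is a list of rows, each an object of numbers: "x", "y", "z": the shift along the world's x, y, z in cm; "yaw": the turn about the world's z in degrees; "hand": the opening, from -1 (shut) to 1 (fully open), so that 0 is half open. In form: [{"x": .., "y": .., "z": .., "yaw": .., "hand": ..}, ...]. A call has 1 to 10 rows; each row is the pose to reach, as a shift and turn from the pose commanded when the call began; what a row does not reach only later rows make up. A row lasts 1/8 s, in which the tool goes at most 62.5 mm and 10.7 degrees, less where a joint would pass 70% of its speed; a pose out of reach is approached as far as the arm can. A call with a gripper value outside its range is refused whole. The fingers move at their own pace and stop on an object; "newtons" is the grip in N (left out, the last holds). Time passes only in rows, so rows that repeat a pose let the fingers close. It gives the time, the measured TCP pose, the force, the opening and the grip force at its end, in the units of the state.
- observe(): the state, without advancing time (a new reading comes with each control period).
- get_image(name): name is "scene" or "top"; returns the picture (384x512x3 uint8, blue, green, red); there is no depth.
- camera_model(name): a dict with "camera_matrix" (3x3 intrinsics, pixels), "k1" (the pictures are not rectified: a ray, as slopes to the right and down, at radius r is drawn at 1 + k1 r^2 times it, then the intrinsics apply), "T" (4x4, takes a point from camera to world coordinates). Camera axes: x right, y up, looking along -z (the intrinsics and any distortion apply to the point x, -y, -z); pixel columns grow to the right and rows downward; lengths in m; the calibration is good to about 2 mm. A picture is of the moment at which its call begins. camera_model takes no time and is no camera call.
- sign_off(): hands the job in; it is judged then, once.
Trained networks look in the newest picture that a camera, given by its name, has taken for a name from the list of things; names that differ only in an ending like _2 or _b are one class to them, and where a whole thing is asked for, a point or a joint stands for the part that bears it (a point fixed in the world has none). Each returns a list of dicts, best first, with "p" (0 to 1); they miss things now and then, are a little off and sometimes report something else, mostly with a low value. They report only what shows in the picture. A call takes as long as a camera call.
- recognise(query, camera): "rect" ([left, top, right, bottom] in pixels, round what is visible of it).
- silhouettes(query, camera): "mask" (384x512 bool, what is visible of it) and "rect" ([left, top, right, bottom] in pixels, round what is visible of it).
The state is a dict: "clock": time; "joints": joint angles; "dq": joint speeds; "joint_efforts": joint torques, N m; "position": TCP position; "ee_rot": TCP orientation; "force": force on the tool from outside, world axes, zero at the start; "ft_torque": the same for the moment, N m; "width": opening from 0.0 (shut) to 1.0 (fully open); "gripper_force": force on a finger pad.
Only numpy, scipy, OpenCV 4.12 (cv2) and the standard library are available. Lean on these libraries where they do the work, as an engineer would, in place of code of your own. Each camera call takes 0.05 s, during which the arm holds its last target. There are 200 camera calls.

## Working session

There is one attempt and no reset: what is moved stays moved. The work goes in short steps, Python scripts to look and compute and a tool call to move; the robot and the scene stay as the last step left them, time stands still between calls to the robot, and variables do not carry over. Pictures are saved under pics/ and viewed, at most 10 in all, crops included, and the job is handed in when it is done.

Besides the shell and the picture viewer there is one more tool, called after "Request:" as name([rows], argument=value, ...), one row to a line, values as JSON. apply_moves: Moves the arm, as the interface text tells. Its arguments: {"type":"object","properties":{"motion":{"type":"array","items":{"type":"object","properties":{"x":{"type":"number"},"y":{"type":"number"},"z":{"type":"number"},"yaw":{"type":"number"},"hand":{"type":"number"}}}},"newtons":{"type":"number"}},"required":["motion"]}

```bash
ls; mkdir -p pics
cat > h.py <<'E'
import numpy as np, cv2
from cell import *
def proj(P,n):
    c=camera_model(n);T=np.linalg.inv(c["T"]);P=np.atleast_2d(P)
    q=P@T[:3,:3].T+T[:3,3];s=np.c_[q[:,0]/-q[:,2],-q[:,1]/-q[:,2]]
    r2=(s**2).sum(1,keepdims=True);s=s*(1+c["k1"]*r2);K=np.array(c["camera_matrix"])
    return np.c_[s,np.ones(len(s))]@K[:2].T
def unproj(uv,z,n):
    c=camera_model(n);K=np.array(c["camera_matrix"]);d=np.linalg.inv(K)@np.r_[uv,1];d=d[:2];s=d.copy()
    for _ in range(20): s=d/(1+c["k1"]*(s@s))
    T=np.array(c["T"]);r=T[:3,:3]@np.r_[s[0],-s[1],-1];o=T[:3,3]
    return o+r*(z-o[2])/r[2]
E
python3 - <<'E'
from h import *
for n in("scene","top"):
    im=get_image(n);cv2.imwrite(f"pics/{n}0.png",im)
    c=camera_model(n);print(n,np.round(c["T"],3).tolist(),np.round(c["camera_matrix"],1).tolist(),c["k1"])
    for q in["board","mains_grip","gen_grip","oven_grip","roller_grip","slide_handle","lock_bar","oven_switch","roller_switch"]:
        r=recognise(q,n);print(q,[(round(x["p"],2),np.round(x["rect"]).tolist()) for x in r[:2]])
s=observe();print(s)
E
```

```text
pics
scene [[0.411, 0.655, -0.635, -0.196], [-0.912, 0.288, -0.293, -0.368], [-0.009, 0.699, 0.715, 1.038], [0.0, 0.0, 0.0, 1.0]] [[401.4, 0.0, 260.3], [0.0, 401.4, 199.2], [0.0, 0.0, 1.0]] 0.04439149824231544
board [(0.91, [170.0, 174.0, 289.0, 252.0])]
mains_grip [(0.6, [183.0, 173.0, 192.0, 206.0]), (0.33, [262.0, 178.0, 288.0, 198.0])]
gen_grip [(0.7, [187.0, 175.0, 190.0, 208.0]), (0.35, [168.0, 176.0, 288.0, 252.0])]
oven_grip [(0.66, [246.0, 184.0, 255.0, 208.0])]
roller_grip [(0.52, [225.0, 178.0, 238.0, 209.0])]
slide_handle [(0.57, [189.0, 190.0, 276.0, 212.0])]
lock_bar [(0.8, [374.0, 266.0, 390.0, 313.0]), (0.65, [167.0, 173.0, 291.0, 251.0])]
oven_switch [(0.84, [237.0, 183.0, 256.0, 225.0])]
roller_switch [(0.71, [166.0, 176.0, 288.0, 249.0])]
top [[-0.027, 0.996, -0.09, 0.495], [-1.0, -0.027, -0.002, 0.024], [-0.004, 0.09, 0.996, 1.443], [0.0, 0.0, 0.0, 1.0]] [[405.1, 0.0, 254.2], [0.0, 405.1, 191.6], [0.0, 0.0, 1.0]] 0.0023797927689899784
board [(0.86, [176.0, 169.0, 295.0, 247.0])]
mains_grip []
gen_grip [(0.72, [243.0, 182.0, 261.0, 217.0]), (0.4, [210.0, 217.0, 216
[... 457 characters left out ...]
, 224.0])]
{'clock': 1.0, 'joints': array([-1.38460053,  0.43451317,  0.02500726,  1.5731837 , -0.01161347,
        1.13400321, -0.07509087]), 'dq': array([ 0.00140277, -0.00059254, -0.00072329,  0.00092156, -0.00166836,
       -0.0003852 ,  0.00168165]), 'joint_efforts': array([ 3.33252001e-04, -6.67661619e+01,  9.84324776e-01, -3.14813375e+01,
       -6.05099159e-02,  3.26624012e-02,  4.99333771e-05]), 'position': array([0.17802938, 0.5991293 , 0.22674005]), 'ee_rot': array([4.52200332e-01, 3.10887170e+00, 5.89580758e-05]), 'force': array([ 0.03453464, -0.77027993, -0.21490624]), 'ft_torque': array([-0.01364923,  0.0378071 , -0.02436219]), 'gripper_force': 0.0, 'width': 0.9986994922180035}
```

```bash
python3 -c "
import cv2,numpy as np
a=[cv2.imread(f'pics/{n}0.png') for n in('scene','top')]
cv2.imwrite('pics/a.png',cv2.resize(a[0],(800,600)));cv2.imwrite('pics/b.png',cv2.resize(a[1],(800,600)))"
```

```text
(no output)
```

View pics/a.png

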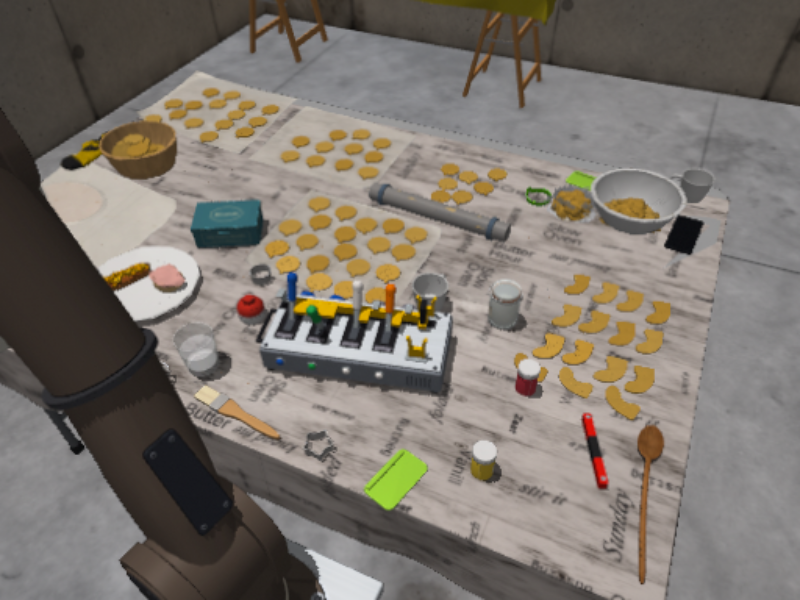

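View pics/b.png

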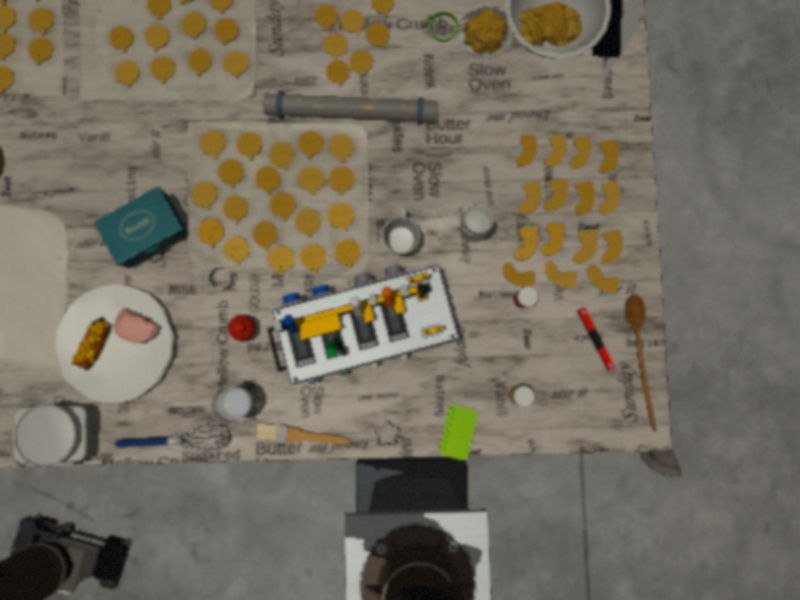

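The scene shows mains (blue), generator (green, forward), roller (white) at +5 and oven (orange) at -63. The red bar is at top-view pixel (381,217), and the deck corners in the 800 px top view are about (272,308), (437,267), (458,340) and (295,382).

```bash
cat >> h.py <<'E'
def R(a): return np.array([[np.cos(a),-np.sin(a),0],[np.sin(a),np.cos(a),0],[0,0,1]])
def b2w(p,b): return np.atleast_2d(p)@R(b[2]).T+[b[0],b[1],0]
E
python3 - <<'E'
from h import *
from scipy.optimize import minimize
ims={n:cv2.imread(f"pics/{n}0.png") for n in("scene","top")}
for n in ims: get_image(n)
m={n:silhouettes("board",n)[0]["mask"] for n in ims}
# hull of board body + deck: compare filled silhouettes of body box 170x380x75 w/o levers by edges
im=ims["top"]; sub=im.astype(int)
bright=((sub.min(2)>150)&m["top"]).astype(np.uint8)
pts=np.argwhere(bright)[:,::-1].astype(float)
print(len(pts))
W=np.array([unproj(p,.075,"top")[:2] for p in pts])
r=cv2.minAreaRect((W*1000).astype(np.float32));print("deck rect",r)
# IoU fit of box silhouette in both cams
box=np.array([[x,y,z] for x in(-.085,.085) for y in(-.19,.19) for z in(0,.075)])
S=4
def cost(b):
    c=0
    for n in ims:
        k=cv2.convexHull((proj(b2w(box,b),n)*16).astype(np.int32))
        f=np.zeros((384,512),np.uint8);cv2.fillConvexPoly(f,k,1,shift=4)
        c+=1-(f&m[n]).sum()/(f.astype(bool)|m[n]).sum()
    return c
b=None
for a0 in(.2,.24,.28):
    o=minimize(cost,[r[0][0]/1e3,r[0][1]/1e3,a0],method="Nelder-Mead",options=dict(initial_simplex=np.array([r[0][0]/1e3,r[0][1]/1e3,a0])+np.array([[0,0,0],[.01,0,0],[0,.01,0],[0,0,.05]])))
    print(o.x,o.fun); b=o.x if b is None or o.fun<best else b; best=o.fun
np.save("b.npy",b)
for n in ims:
    h=cv2.cvtColor(ims[n],cv2.COLOR_BGR2HSV)
    red=(((h[...,0]<8)|(h[...,0]>172))&(h[...,1]>150)&(h[...,2]>100)).astype(np.uint8)
    q=[x for x in recognise("lock_bar",n)][0]["rect"];k=np.zeros_like(red);q=np.int32(q);k[q[1]-6:q[3]+6,q[0]-6:q[2]+6]=1
    P=np.argwhere(red&k)[:,::-1].astype(float);Wb=np.array([unproj(p,.02 if n=="top" else .014,n)[:2] for p in P])
    print(n,"bar",len(P),cv2.minAreaRect((Wb*1000).astype(np.float32)))
# overlays
for n,(l,t,w,hh) in dict(top=(165,150,140,105),scene=(155,160,150,112)).items():
    s=800/w
    big=cv2.resize(ims[n][t:t+hh,l:l+w],None,fx=s,fy=s,interpolation=cv2.INTER_CUBIC)
    def dr(P,col):
        for u,v in (proj(b2w(P,b),n)-[l,t]+.5)*s: cv2.circle(big,(int(u),int(v)),4,col,-1)
    dr(box[1::2],(0,0,255)); dr([[.045,.145,.155],[-.045,.077,.155],[.045,.005,.155],[.045,-.063,.155]],(255,0,255)); dr([[.035,-.135,.125]],(0,255,0)); dr([[-.052,-.134,.103],[.064,-.134,.103]],(255,255,0))
    cv2.imwrite(f"pics/o_{n}.png",big)
for q in["sprinkle_0","sprinkle_1","timer","white_mug","clip_jar","cutter_round","tumbler"]:
    x=recognise(q,"top")
    if x: e=x[0]["rect"];print(q,round(x[0]["p"],2),np.round(unproj([(e[0]+e[2])/2,(e[1]+e[3])/2],.04,"top")[:2],3))
E
```

```text
2426
deck rect ((568.812255859375, 98.57621002197266), (157.6105194091797, 366.1965026855469), 13.669365882873535)
[0.56994546 0.10185133 0.23304604] 0.38653802043389696
[0.57041518 0.10044032 0.22669389] 0.38757565136604444
[0.57062184 0.10206097 0.23337388] 0.387733266615932
scene bar 178 ((529.5393676757812, -413.6799621582031), (147.48814392089844, 18.62104606628418), 23.96186065673828)
top bar 130 ((524.6947021484375, -416.226318359375), (147.08726501464844, 15.868287086486816), 23.743850708007812)
sprinkle_0 0.66 [ 0.405 -0.244]
sprinkle_1 0.66 [ 0.405 -0.244]
timer 0.56 [0.567 0.373]
white_mug 0.93 [0.774 0.012]
clip_jar 0.71 [ 0.788 -0.161]
cutter_round 0.51 [0.681 0.421]
tumbler 0.95 [0.402 0.391]
```

View pics/o_top.png

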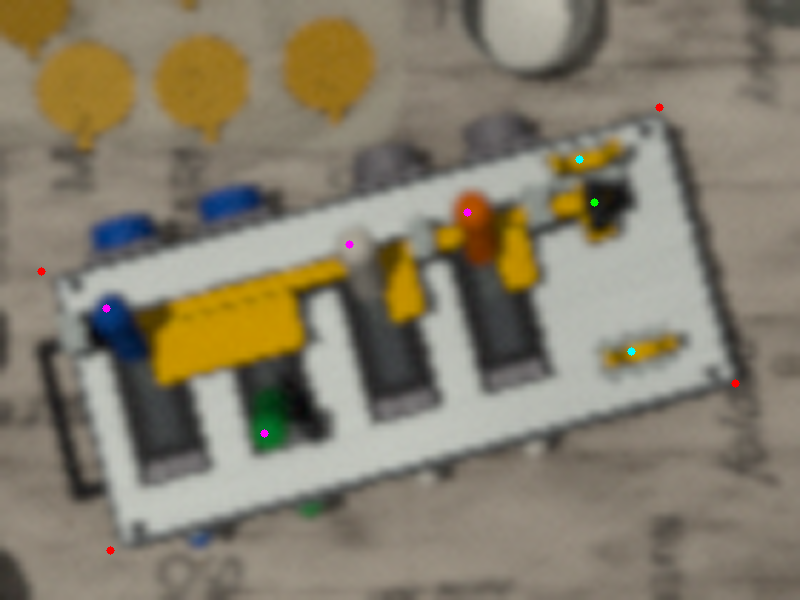

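View pics/o_scene.png

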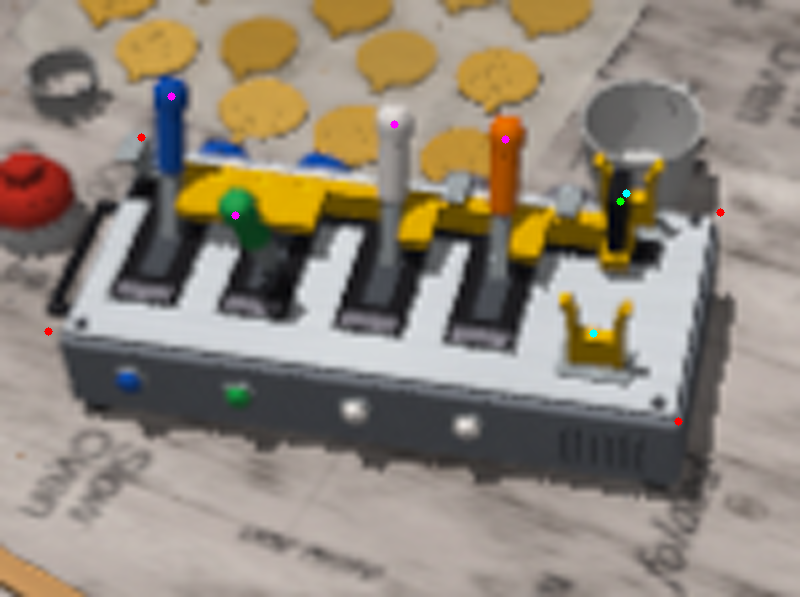

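The first fit is off by up to ~1.5 px (deck corners at big-view (60,278), (668,120), (738,376), (122,545)). I'll refit on clicked corners and knobs.

Run:
```python
from h import *
from scipy.optimize import least_squares
k=.0045
C=[[.085,.19,.075],[.085,-.19,.075],[-.085,-.19,.075],[-.085,.19,.075]]
G=[[.048,.145,.159],[.048,.005,.159],[.048,-.063,.159],[-.048,.077,.159]]
D={"top":(165,150,800/140,[(60,278),(668,120),(738,376),(122,545)],[(110,310),(354,248),(473,212),(268,425)]),
"scene":(155,160,800/150,[(140,165),(714,212),(690,412),(64,338)],[(171,93),(394,118),(506,130),(236,203)])}
def res(p,full=False):
    r=[]
    for n,(l,t,s,c,g) in D.items():
        cc=np.array(C)-np.sign(C)*[p[3],p[3],0]
        P=np.r_[cc,G]; uv=(np.array(c+g)/s+[l,t]-.5)
        r.append(proj(b2w(P,p),n)-uv)
    return np.array(r) if full else np.r_[np.array(r).ravel(),p[3]*100]
o=least_squares(res,[.569,.0986,.2386,.003],loss="soft_l1");print(o.x);print(np.round(res(o.x,True),1).tolist())
b=o.x;np.save("b.npy",b[:3])
for nm,P in dict(mains=[.045,.145,.155],gen=[-.045,.077,.155],roll=[.045,.005,.155],oven=[.045,-.063,.155],handle=[.035,-.135,.125],handle1=[.035,-.095,.125],seat=[.006,-.134,.103]).items(): print(nm,np.round(b2w(P,b)[0],4))
```

```text
[0.56860035 0.09849131 0.24778497 0.0041128 ]
[[[-1.0, 0.9], [-1.9, -1.0], [-0.9, -0.0], [0.4, 0.5], [0.0, -0.2], [-0.2, -1.2], [-0.5, -0.7], [0.9, 3.1]], [[1.1, -3.1], [0.3, 0.8], [-1.9, 0.6], [-0.4, -0.7], [0.4, 0.1], [0.8, 0.3], [0.6, 0.5], [0.2, 2.9]]]
mains [0.5767 0.2501 0.155 ]
gen [0.5061 0.1621 0.155 ]
roll [0.611  0.1144 0.155 ]
oven [0.6277 0.0485 0.155 ]
handle [ 0.6356 -0.0238  0.125 ]
handle1 [0.6258 0.015  0.125 ]
seat [ 0.6073 -0.0299  0.103 ]
```

```bash
cat > w.py <<'E'
from h import *
import sys
from scipy.spatial.transform import Rotation as Ro
b=np.array([.5686,.0985,.2443])
def st():
    s=observe();M=Ro.from_rotvec(s["ee_rot"]).as_matrix();ty=np.degrees(np.arctan2(M[1,1],M[0,1]))
    p=s["position"];q=(p-[b[0],b[1],0])@R(b[2])
    print("t",round(s["clock"],2),"tcp",np.round(p,4),"board",np.round(q*1000,1),"yaw to board",round((np.degrees(b[2])+90-ty+90)%180-90,1),"F",np.round(s["force"],1),"w",round(s["width"]*92,1),"gf",round(s["gripper_force"],1))
    return p
if __name__=="__main__":
    p=st()
    for a in sys.argv[1:]:
        P=b2w(np.array(eval(a))/1000,b)[0];print(a,"cm",np.round((P-p)*100,2),"world",np.round(P,4))
E
python3 w.py "[100,-29,227]" "[100,-29,145]" "[-15,-29,145]"
```

```text
t 1.65 tcp [0.178  0.5991 0.2267] board [-257.9  580.2  226.7] yaw to board 30.5 F [-0.5  0.8  0.5] w 92.2 gf 0.0
[100,-29,227] cm [ 4.946e+01 -5.046e+01  3.000e-02] world [0.6726 0.0945 0.227 ]
[100,-29,145] cm [ 49.46 -50.46  -8.17] world [0.6726 0.0945 0.145 ]
[-15,-29,145] cm [ 38.3  -53.24  -8.17] world [0.5611 0.0667 0.145 ]
```

Request:
apply_moves([
  {"x":4,"y":-4,"z":1,"yaw":3},
  {"x":8,"y":-8,"z":2,"yaw":6},
  {"x":12,"y":-12,"z":2,"yaw":9},
  {"x":16,"y":-16,"z":2,"yaw":12},
  {"x":20,"y":-20,"z":2,"yaw":15},
  {"x":24,"y":-24,"z":2,"yaw":18},
  {"x":28,"y":-28,"z":2,"yaw":21},
  {"x":32,"y":-32,"z":2,"yaw":24},
  {"x":36,"y":-36,"z":2,"yaw":27},
  {"x":40,"y":-40,"z":2,"yaw":30.5,"hand":0.065},
])

```text
schema error: expected keys x, y, z, yaw, hand
```

Request:
apply_moves([
  {"x":4,"y":-4,"hand":0.065},
  {"x":8,"y":-8,"hand":0.065},
  {"x":9.5,"y":-10.5,"hand":0.065},
  {"x":9.5,"y":-10.5,"hand":0.065},
  {"x":9.5,"y":-10.5,"hand":0.065},
])

```text
schema error: expected keys x, y, z, yaw, hand
```

```bash
python3 w.py "[100,-29,227]" "[100,-29,145]" "[72,-29,145]" "[-10,-29,140]"
python3 -c "
from h import *
im=get_image('top');c=im[130:265,150:330];cv2.imwrite('pics/p1.png',cv2.resize(c,(800,600),interpolation=2))"
```

```text
t 1.65 tcp [0.178  0.5991 0.2267] board [-257.9  580.2  226.7] yaw to board 30.5 F [-0.5  0.8  0.5] w 92.2 gf 0.0
[100,-29,227] cm [ 4.946e+01 -5.046e+01  3.000e-02] world [0.6726 0.0945 0.227 ]
[100,-29,145] cm [ 49.46 -50.46  -8.17] world [0.6726 0.0945 0.145 ]
[72,-29,145] cm [ 46.75 -51.13  -8.17] world [0.6455 0.0878 0.145 ]
[-10,-29,140] cm [ 38.79 -53.12  -8.67] world [0.5659 0.0679 0.14  ]
```

View pics/p1.png

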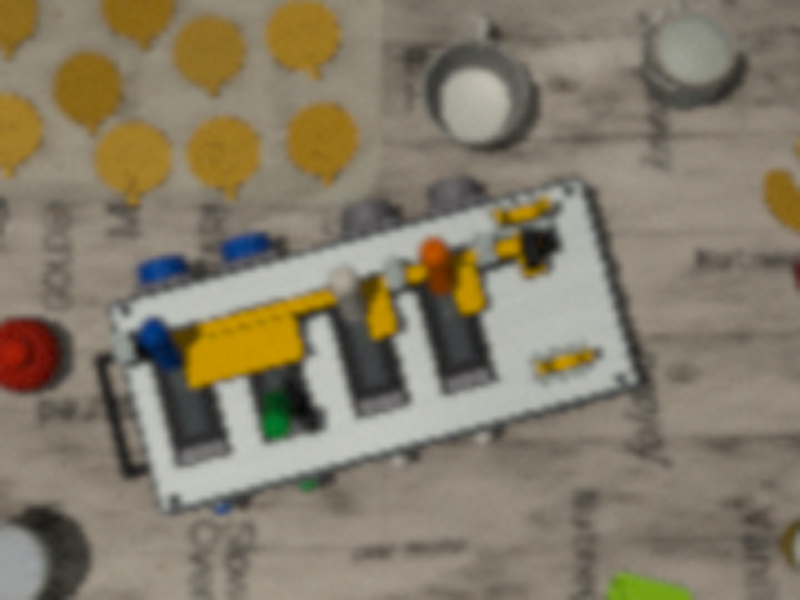

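The board is unmoved because the moves were refused: every row needs all five keys.

Request:
apply_moves([
  {"x":4,"y":-4,"z":1,"yaw":3,"hand":1},
  {"x":8,"y":-8,"z":2,"yaw":6,"hand":1},
  {"x":12,"y":-12,"z":2,"yaw":9,"hand":1},
  {"x":16,"y":-16,"z":2,"yaw":12,"hand":1},
  {"x":20,"y":-20,"z":2,"yaw":15,"hand":1},
  {"x":24,"y":-24,"z":2,"yaw":18,"hand":1},
  {"x":28,"y":-28,"z":2,"yaw":21,"hand":1},
  {"x":32,"y":-32,"z":2,"yaw":24,"hand":1},
  {"x":36,"y":-36,"z":2,"yaw":27,"hand":1},
  {"x":40,"y":-40,"z":2,"yaw":30.5,"hand":0.065},
])

```text
clock: 2.95
position: [0.5792, 0.1978, 0.2469]
ee_rot: [-0.385, 3.118, 0.001]
force: [0.4, 1.1, 0.4]
width: 0.933
gripper_force: 0.0
```

Request:
apply_moves([
  {"x":4,"y":-4,"z":0,"yaw":0,"hand":0.065},
  {"x":8,"y":-8,"z":0,"yaw":0,"hand":0.065},
  {"x":9.5,"y":-10.5,"z":0,"yaw":0,"hand":0.065},
  {"x":9.5,"y":-10.5,"z":0,"yaw":0,"hand":0.065},
  {"x":9.5,"y":-10.5,"z":0,"yaw":0,"hand":0.065},
])

```text
clock: 3.58
position: [0.6726, 0.0951, 0.2466]
ee_rot: [0.383, -3.118, -0.001]
force: [-0.7, -0.3, -0.1]
width: 0.538
gripper_force: 0.0
```

```bash
python3 w.py "[100,-29,227]" "[100,-29,145]" "[72,-29,145]" "[-10,-29,140]"
python3 -c "
from h import *
im=get_image('scene');c=im[120:270,140:340];cv2.imwrite('pics/p2.png',cv2.resize(c,(800,600),interpolation=2))"
```

```text
t 3.58 tcp [0.6726 0.0951 0.2466] board [100.1 -28.5 246.6] yaw to board 0.0 F [-0.7 -0.3 -0.1] w 49.5 gf 0.0
[100,-29,227] cm [-0.   -0.06 -1.96] world [0.6726 0.0945 0.227 ]
[100,-29,145] cm [ -0.    -0.06 -10.16] world [0.6726 0.0945 0.145 ]
[72,-29,145] cm [ -2.72  -0.73 -10.16] world [0.6455 0.0878 0.145 ]
[-10,-29,140] cm [-10.67  -2.72 -10.66] world [0.5659 0.0679 0.14  ]
```

View pics/p2.png

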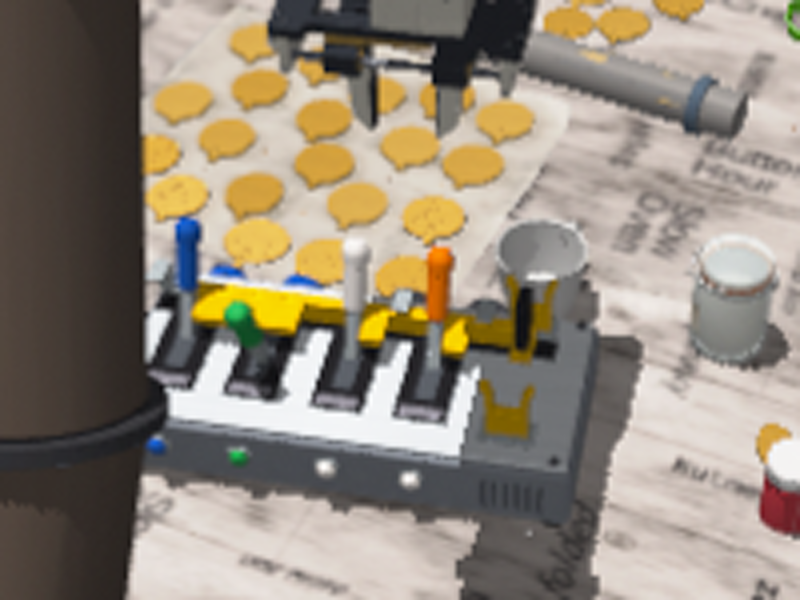

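The fingers hang behind and above the white and orange levers, tips at (370,125) and (445,130). Next I descend and pull.

Request:
apply_moves([
  {"x":0,"y":0,"z":-5,"yaw":0,"hand":0.065},
  {"x":0,"y":0,"z":-10,"yaw":0,"hand":0.065},
  {"x":0,"y":0,"z":-10.2,"yaw":0,"hand":0.065},
  {"x":-1.5,"y":-0.4,"z":-10.2,"yaw":0,"hand":0.065},
  {"x":-2.9,"y":-0.7,"z":-10.2,"yaw":0,"hand":0.065},
  {"x":-4.2,"y":-1.05,"z":-10.2,"yaw":0,"hand":0.065},
  {"x":-5.5,"y":-1.4,"z":-10.2,"yaw":0,"hand":0.065},
])

```text
clock: 4.5
position: [0.6221, 0.0819, 0.1491]
ee_rot: [-0.382, 3.107, 0.002]
force: [7.3, 2.3, 5.8]
width: 0.534
gripper_force: 3.8
```

Request:
apply_moves([
  {"x":-1.2,"y":-0.3,"z":-0.2,"yaw":0,"hand":0.065},
  {"x":-2.4,"y":-0.6,"z":-0.4,"yaw":0,"hand":0.065},
  {"x":-3.6,"y":-0.9,"z":-0.4,"yaw":0,"hand":0.065},
  {"x":-4.4,"y":-1.1,"z":-0.4,"yaw":0,"hand":0.065},
])

```text
clock: 5.0
position: [0.5762, 0.0703, 0.1435]
ee_rot: [-0.382, 3.112, 0.002]
force: [5.9, 2.7, 0.1]
width: 0.53
gripper_force: 2.7
```

```bash
python3 w.py "[-10,-29,140]" "[-17,-29,140]"
```

```text
t 5.0 tcp [0.5762 0.0703 0.1435] board [  0.6 -29.2 143.5] yaw to board -0.0 F [5.9 2.7 0.1] w 48.7 gf 2.7
[-10,-29,140] cm [-1.03 -0.23 -0.35] world [0.5659 0.0679 0.14  ]
[-17,-29,140] cm [-1.71 -0.4  -0.35] world [0.5591 0.0662 0.14  ]
```

Request:
apply_moves([
  {"x":-0.6,"y":-0.15,"z":0,"yaw":0,"hand":0.065},
  {"x":-1.2,"y":-0.3,"z":0,"yaw":0,"hand":0.065},
  {"x":-1.2,"y":-0.3,"z":0,"yaw":0,"hand":0.065},
])

```text
clock: 5.38
position: [0.5632, 0.067, 0.1425]
ee_rot: [-0.382, 3.115, 0.001]
force: [3.4, -0.0, 1.1]
width: 0.534
gripper_force: 2.2
```

Request:
apply_moves([
  {"x":-0.4,"y":-0.1,"z":0,"yaw":0,"hand":0.065},
  {"x":-0.4,"y":-0.1,"z":0,"yaw":0,"hand":0.065},
])

```text
clock: 5.62
position: [0.5591, 0.0658, 0.1418]
ee_rot: [-0.382, 3.116, 0.001]
force: [3.7, 2.0, 1.4]
width: 0.534
gripper_force: 2.6
```

```bash
python3 w.py
```

```text
t 5.62 tcp [0.5591 0.0658 0.1418] board [-17.2 -29.4 141.8] yaw to board 0.0 F [3.7 2.  1.4] w 49.1 gf 2.6
```

Request:
apply_moves([
  {"x":-0.3,"y":-0.1,"z":0,"yaw":0,"hand":0.065},
  {"x":-0.3,"y":-0.1,"z":0,"yaw":0,"hand":0.065},
])

```text
clock: 5.88
position: [0.5562, 0.0649, 0.1414]
ee_rot: [-0.382, 3.116, 0.001]
force: [6.0, 3.3, -0.7]
width: 0.533
gripper_force: 2.9
```

Request:
apply_moves([
  {"x":-0.3,"y":-0.1,"z":0,"yaw":0,"hand":0.065},
  {"x":-0.3,"y":-0.1,"z":0,"yaw":0,"hand":0.065},
])

```text
clock: 6.12
position: [0.5553, 0.0648, 0.1421]
ee_rot: [-0.383, 3.111, 0.002]
force: [11.1, 4.8, -2.2]
width: 0.527
gripper_force: 5.4
```

```bash
python3 w.py
```

```text
t 6.12 tcp [0.5553 0.0648 0.1421] board [-21.1 -29.5 142.1] yaw to board -0.0 F [11.1  4.8 -2.2] w 48.5 gf 5.4
```

Request:
apply_moves([
  {"x":-0.3,"y":-0.1,"z":0,"yaw":0,"hand":0.065},
  {"x":-0.3,"y":-0.1,"z":0,"yaw":0,"hand":0.065},
])

```text
clock: 6.38
position: [0.5546, 0.0647, 0.1429]
ee_rot: [-0.383, 3.107, 0.003]
force: [16.8, 7.0, -3.3]
width: 0.527
gripper_force: 8.1
```

Request:
apply_moves([
  {"x":1.5,"y":0.4,"z":0,"yaw":0,"hand":0.065},
  {"x":1.5,"y":0.4,"z":5,"yaw":0,"hand":-1},
  {"x":1.5,"y":0.4,"z":10,"yaw":0,"hand":-1},
  {"x":1.5,"y":0.4,"z":10,"yaw":0,"hand":-1},
])

```text
clock: 6.88
position: [0.5657, 0.066, 0.2443]
ee_rot: [-0.38, 3.114, 0.0]
force: [0.4, -0.2, -0.5]
width: 0.256
gripper_force: 0.0
```

```bash
cat > lev.py <<'E'
from w import *
# lever angles from knob colours in top picture
def levers():
    for n in("top","scene"):
        im=get_image(n);h=cv2.cvtColor(im,cv2.COLOR_BGR2HSV)
        for nm,y,lo,hi in(("mains",.145,(105,150,60),(125,255,255)),("gen",.077,(55,120,40),(85,255,255)),("oven",-.063,(5,190,120),(17,255,255))):
            best=[]
            m=cv2.inRange(h,lo,hi)
            for a in np.arange(-.1,1.01,.02):
                L=np.linspace(.06,.118,12);P=np.c_[np.sin(a-.45)*L,np.full(12,y),.06+np.cos(a-.45)*L]
                uv=np.round(proj(b2w(P,b),n)).astype(int)
                best.append(np.mean([cv2.blur(m,(3,3))[v,u]/255 for u,v in uv]))
            A=np.arange(-.1,1.01,.02);k=np.argsort(best)[-3:];print(n,nm,"angle",np.round(A[k].mean(),2),"score",round(max(best),2))
if __name__=="__main__":levers()
E
python3 lev.py; python3 w.py "[100,145,247]" "[100,145,145]"
```

```text
top mains angle 0.83 score 0.93
top gen angle 0.0 score 0.38
top oven angle 0.98 score 0.0
scene mains angle 0.89 score 0.96
scene gen angle 0.04 score 1.0
scene oven angle -0.04 score 0.9
t 6.97 tcp [0.5635 0.0659 0.2405] board [-12.8 -30.4 240.5] yaw to board 0.1 F [-0.5  0.3 -0.5] w 15.4 gf 0.0
[100,145,247] cm [ 6.71 19.75  0.65] world [0.6306 0.2634 0.247 ]
[100,145,145] cm [ 6.71 19.75 -9.55] world [0.6306 0.2634 0.145 ]
```

Request:
apply_moves([
  {"x":2,"y":5.5,"z":0.5,"yaw":0,"hand":-1},
  {"x":4,"y":11,"z":0.5,"yaw":0,"hand":-1},
  {"x":6,"y":16.5,"z":0.5,"yaw":0,"hand":-1},
  {"x":6.8,"y":19.7,"z":0.5,"yaw":0,"hand":-1},
  {"x":6.8,"y":19.7,"z":-4.5,"yaw":0,"hand":-1},
  {"x":6.8,"y":19.7,"z":-9.5,"yaw":0,"hand":-1},
  {"x":6.8,"y":19.7,"z":-9.7,"yaw":0,"hand":-1},
  {"x":5.3,"y":19.3,"z":-9.7,"yaw":0,"hand":-1},
  {"x":3.8,"y":18.9,"z":-9.7,"yaw":0,"hand":-1},
  {"x":2.5,"y":18.6,"z":-9.7,"yaw":0,"hand":-1},
])

```text
clock: 8.22
position: [0.5904, 0.2524, 0.1459]
ee_rot: [-0.38, 3.115, 0.002]
force: [4.1, 1.4, 3.5]
width: 0.006
gripper_force: 2.2
```

```bash
python3 w.py "[-10,145,142]" "[-21,145,142]"
```

```text
t 8.22 tcp [0.5904 0.2524 0.1459] board [ 58.3 144.1 145.9] yaw to board 0.1 F [4.1 1.4 3.5] w 0.6 gf 2.2
[-10,145,142] cm [-6.65 -1.57 -0.39] world [0.5238 0.2368 0.142 ]
[-21,145,142] cm [-7.72 -1.83 -0.39] world [0.5132 0.2341 0.142 ]
```

Request:
apply_moves([
  {"x":-1.2,"y":-0.3,"z":-0.2,"yaw":0,"hand":-1},
  {"x":-2.4,"y":-0.6,"z":-0.2,"yaw":0,"hand":-1},
  {"x":-3.6,"y":-0.9,"z":-0.2,"yaw":0,"hand":-1},
  {"x":-4.8,"y":-1.2,"z":-0.2,"yaw":0,"hand":-1},
  {"x":-6,"y":-1.5,"z":-0.2,"yaw":0,"hand":-1},
  {"x":-7,"y":-1.7,"z":-0.2,"yaw":0,"hand":-1},
  {"x":-7.5,"y":-1.85,"z":-0.2,"yaw":0,"hand":-1},
  {"x":-7.5,"y":-1.85,"z":-0.2,"yaw":0,"hand":-1},
])

```text
clock: 9.22
position: [0.515, 0.2341, 0.1423]
ee_rot: [-0.381, 3.116, 0.001]
force: [5.9, 1.8, -0.6]
width: 0.005
gripper_force: 2.8
```

Request:
apply_moves([
  {"x":-0.3,"y":-0.1,"z":0,"yaw":0,"hand":-1},
  {"x":-0.3,"y":-0.1,"z":0,"yaw":0,"hand":-1},
])

```text
clock: 9.48
position: [0.5142, 0.2339, 0.143]
ee_rot: [-0.38, 3.111, 0.003]
force: [11.1, 3.7, -0.7]
width: 0.006
gripper_force: 5.3
```

```bash
python3 w.py
```

```text
t 9.47 tcp [0.5142 0.2339 0.143 ] board [-20.  144.5 143. ] yaw to board 0.1 F [11.1  3.7 -0.7] w 0.5 gf 5.3
```

Request:
apply_moves([
  {"x":1.5,"y":0.4,"z":0,"yaw":0,"hand":-1},
  {"x":1.5,"y":0.4,"z":5,"yaw":0,"hand":-1},
  {"x":1.5,"y":0.4,"z":10,"yaw":0,"hand":0.1},
  {"x":4,"y":-5,"z":10,"yaw":0,"hand":0.1},
  {"x":6,"y":-11,"z":10,"yaw":0,"hand":0.1},
  {"x":8,"y":-16.5,"z":10,"yaw":0,"hand":0.1},
  {"x":10,"y":-22,"z":10,"yaw":0,"hand":0.1},
  {"x":12,"y":-25.5,"z":10,"yaw":0,"hand":0.1},
  {"x":12,"y":-25.5,"z":10,"yaw":0,"hand":0.1},
])

```text
clock: 10.6
position: [0.6307, -0.0269, 0.241]
ee_rot: [0.372, -3.117, 0.003]
force: [-0.2, 0.7, 0.1]
width: 0.55
gripper_force: 0.0
```

```bash
python3 lev.py; python3 w.py "[35,-135,115]"
python3 -c "
from h import *
im=get_image('scene');c=im[120:270,140:340];cv2.imwrite('pics/p3.png',cv2.resize(c,(800,600),interpolation=2))"
```

```text
top mains angle 0.06 score 0.96
top gen angle 0.08 score 1.0
top oven angle 0.0 score 0.67
scene mains angle 0.08 score 0.19
scene gen angle 0.04 score 1.0
scene oven angle -0.04 score 0.91
t 10.7 tcp [ 0.6301 -0.022   0.241 ] board [  30.5 -131.8  241. ] yaw to board 0.1 F [ 0.1  0.  -0.1] w 50.8 gf 0.0
[35,-135,115] cm [  0.51  -0.2  -12.6 ] world [ 0.6352 -0.024   0.115 ]
```

View pics/p3.png

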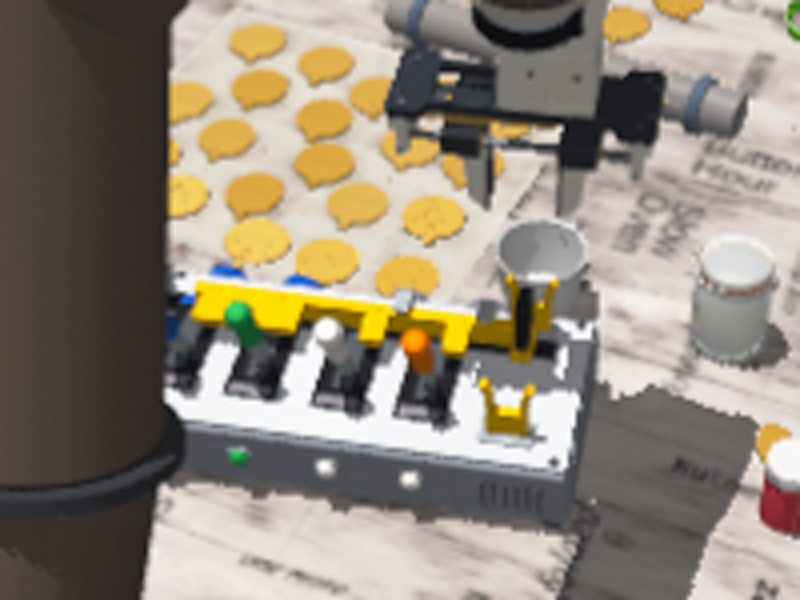

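White (330,330) and orange (415,345) lean forward like green, and the handle is at (522,320). I'll grip it.

Request:
apply_moves([
  {"x":0.5,"y":-0.2,"z":-5,"yaw":0,"hand":0.1},
  {"x":0.5,"y":-0.2,"z":-9,"yaw":0,"hand":0.1},
  {"x":0.5,"y":-0.2,"z":-11,"yaw":0,"hand":0.1},
  {"x":0.5,"y":-0.2,"z":-12.6,"yaw":0,"hand":0.1},
  {"x":0.5,"y":-0.2,"z":-12.6,"yaw":0,"hand":-1},
  {"x":0.5,"y":-0.2,"z":-12.6,"yaw":0,"hand":-1},
  {"x":0.5,"y":-0.2,"z":-12.6,"yaw":0,"hand":-1},
  {"x":0.5,"y":-0.2,"z":-12.6,"yaw":0,"hand":-1},
], newtons=12)

```text
clock: 11.75
position: [0.6364, -0.0236, 0.1165]
ee_rot: [-0.382, 3.117, 0.002]
force: [-1.0, 3.4, 2.2]
width: 0.165
gripper_force: 1.7
```

```bash
python3 w.py
```

```text
t 11.75 tcp [ 0.6364 -0.0236  0.1165] board [  36.2 -134.9  116.5] yaw to board 0.0 F [-1.   3.4  2.2] w 15.2 gf 1.7
```

Request:
apply_moves([
  {"x":0,"y":0,"z":0,"yaw":0,"hand":-1},
  {"x":-0.2,"y":0.8,"z":0,"yaw":0,"hand":-1},
  {"x":-0.4,"y":1.6,"z":0,"yaw":0,"hand":-1},
  {"x":-0.6,"y":2.4,"z":0,"yaw":0,"hand":-1},
  {"x":-0.75,"y":3.1,"z":0,"yaw":0,"hand":-1},
  {"x":-0.9,"y":3.6,"z":0,"yaw":0,"hand":-1},
  {"x":-0.95,"y":3.9,"z":0,"yaw":0,"hand":-1},
  {"x":-0.95,"y":3.9,"z":0,"yaw":0,"hand":-1},
])

```text
clock: 12.75
position: [0.627, 0.0149, 0.1165]
ee_rot: [-0.381, 3.117, -0.001]
force: [0.2, -1.6, 6.7]
width: 0.128
gripper_force: 12.0
```

```bash
python3 w.py
```

```text
t 12.75 tcp [0.627  0.0149 0.1165] board [ 36.4 -95.3 116.5] yaw to board 0.0 F [ 0.2 -1.6  6.7] w 11.8 gf 12.0
```

Request:
apply_moves([
  {"x":-0.1,"y":0.3,"z":0,"yaw":0,"hand":-1},
  {"x":-0.1,"y":0.4,"z":0,"yaw":0,"hand":-1},
  {"x":-0.1,"y":0.4,"z":0,"yaw":0,"hand":-1},
])

```text
clock: 13.12
position: [0.6267, 0.0161, 0.1165]
ee_rot: [-0.378, 3.116, -0.005]
force: [3.3, -8.6, 5.6]
width: 0.132
gripper_force: 12.0
```

```bash
python3 w.py
```

```text
t 13.12 tcp [0.6267 0.0161 0.1165] board [ 36.4 -94.  116.5] yaw to board 0.2 F [ 3.3 -8.6  5.6] w 12.2 gf 12.0
```

Request:
apply_moves([
  {"x":0,"y":0,"z":0,"yaw":0,"hand":-0.3},
  {"x":0,"y":0,"z":0,"yaw":0,"hand":-0.3},
  {"x":0,"y":0,"z":4,"yaw":0,"hand":-0.3},
  {"x":0,"y":0,"z":9,"yaw":0,"hand":-0.3},
  {"x":-1,"y":0,"z":12.5,"yaw":0,"hand":-1},
  {"x":-5,"y":3,"z":12.5,"yaw":0,"hand":-1},
  {"x":-9,"y":6,"z":12.5,"yaw":0,"hand":-1},
  {"x":-13,"y":9,"z":12.5,"yaw":0,"hand":-1},
  {"x":-16,"y":12,"z":12.5,"yaw":0,"hand":-1},
  {"x":-16,"y":12,"z":12.5,"yaw":0,"hand":-1},
])

```text
clock: 14.38
position: [0.4628, 0.1417, 0.2407]
ee_rot: [0.391, -3.116, -0.002]
force: [-0.4, -0.4, -0.1]
width: 0.007
gripper_force: 0.0
```

```bash
python3 w.py "[-100,77,240]" "[-100,77,145]" "[21,77,142]"; python3 lev.py
```

```text
t 14.38 tcp [0.4628 0.1417 0.2407] board [-92.2  67.5 240.7] yaw to board -0.3 F [-0.4 -0.4 -0.1] w 0.6 gf 0.0
[-100,77,240] cm [-0.98  0.73 -0.07] world [0.4529 0.149  0.24  ]
[-100,77,145] cm [-0.98  0.73 -9.57] world [0.4529 0.149  0.145 ]
[21,77,142] cm [10.76  3.66 -9.87] world [0.5704 0.1783 0.142 ]
top mains angle 0.98 score 0.0
top gen angle 0.98 score 0.0
top oven angle 0.08 score 0.41
scene mains angle 0.0 score 1.0
scene gen angle 0.06 score 1.0
scene oven angle 0.0 score 0.98
```

Request:
apply_moves([
  {"x":-1,"y":0.7,"z":-5,"yaw":0,"hand":-1},
  {"x":-1,"y":0.7,"z":-9.8,"yaw":0,"hand":-1},
  {"x":-1,"y":0.7,"z":-9.8,"yaw":0,"hand":-1},
  {"x":0.5,"y":1.1,"z":-9.8,"yaw":0,"hand":-1},
  {"x":1.8,"y":1.4,"z":-9.8,"yaw":0,"hand":-1},
  {"x":3,"y":1.7,"z":-9.8,"yaw":0,"hand":-1},
  {"x":4.2,"y":2,"z":-9.8,"yaw":0,"hand":-1},
  {"x":5.4,"y":2.3,"z":-9.8,"yaw":0,"hand":-1},
  {"x":6.6,"y":2.6,"z":-9.8,"yaw":0,"hand":-1},
])

```text
clock: 15.6
position: [0.5323, 0.1649, 0.1428]
ee_rot: [-0.382, 3.118, 0.0]
force: [-3.1, -1.3, 2.7]
width: 0.003
gripper_force: 1.4
```

```bash
python3 w.py "[19,77,142]"
```

```text
t 15.6 tcp [0.5323 0.1649 0.1428] board [-19.1  73.2 142.8] yaw to board 0.0 F [-3.1 -1.3  2.7] w 0.3 gf 1.4
[19,77,142] cm [ 3.61  1.29 -0.08] world [0.5684 0.1778 0.142 ]
```

Request:
apply_moves([
  {"x":1.2,"y":0.3,"z":0,"yaw":0,"hand":-1},
  {"x":2.4,"y":0.6,"z":0,"yaw":0,"hand":-1},
  {"x":3.2,"y":0.8,"z":0,"yaw":0,"hand":-1},
  {"x":3.7,"y":0.9,"z":0,"yaw":0,"hand":-1},
  {"x":3.7,"y":0.9,"z":0,"yaw":0,"hand":-1},
])

```text
clock: 16.23
position: [0.5691, 0.1737, 0.1428]
ee_rot: [-0.381, 3.118, 0.0]
force: [-0.7, -0.2, -0.1]
width: 0.005
gripper_force: 0.3
```

Request:
apply_moves([
  {"x":0.3,"y":0.1,"z":0,"yaw":0,"hand":-1},
  {"x":0.3,"y":0.1,"z":0,"yaw":0,"hand":-1},
])

```text
clock: 16.48
position: [0.5708, 0.1743, 0.1426]
ee_rot: [0.381, -3.117, 0.001]
force: [-5.5, -1.6, 1.2]
width: 0.006
gripper_force: 2.3
```

```bash
python3 w.py
```

```text
t 16.48 tcp [0.5708 0.1743 0.1426] board [ 20.5  73.  142.6] yaw to board 0.1 F [-5.5 -1.6  1.2] w 0.6 gf 2.3
```

Request:
apply_moves([
  {"x":0.3,"y":0.1,"z":0,"yaw":0,"hand":-1},
  {"x":0.4,"y":0.1,"z":0,"yaw":0,"hand":-1},
  {"x":0.4,"y":0.1,"z":0,"yaw":0,"hand":-1},
])

```text
clock: 16.85
position: [0.5718, 0.1745, 0.1421]
ee_rot: [0.381, -3.111, 0.002]
force: [-14.4, -4.7, 7.6]
width: 0.009
gripper_force: 8.5
```

Request:
apply_moves([
  {"x":-2,"y":-0.5,"z":0,"yaw":0,"hand":-1},
  {"x":-4,"y":-1,"z":5,"yaw":0,"hand":-1},
  {"x":-6,"y":-1.5,"z":9.8,"yaw":0,"hand":-1},
  {"x":-8,"y":-6,"z":9.8,"yaw":0,"hand":-1},
  {"x":-8.4,"y":-11,"z":9.8,"yaw":0,"hand":-1},
  {"x":-8.4,"y":-16,"z":9.8,"yaw":0,"hand":-1},
  {"x":-8.4,"y":-16,"z":9.8,"yaw":0,"hand":-1},
])

```text
clock: 17.73
position: [0.4922, 0.0114, 0.2417]
ee_rot: [-0.371, 3.117, -0.002]
force: [-0.1, 0.7, -0.9]
width: 0.004
gripper_force: 0.0
```

```bash
python3 w.py "[-100,-63,240]" "[-100,-63,143]" "[-19,-63,143]"; python3 lev.py
```

```text
t 17.73 tcp [0.4922 0.0114 0.2417] board [-95.2 -66.  241.7] yaw to board 0.4 F [-0.1  0.7 -0.9] w 0.3 gf 0.0
[-100,-63,240] cm [-0.54  0.17 -0.17] world [0.4868 0.0132 0.24  ]
[-100,-63,143] cm [-0.54  0.17 -9.87] world [0.4868 0.0132 0.143 ]
[-19,-63,143] cm [ 7.32  2.13 -9.87] world [0.5654 0.0328 0.143 ]
top mains angle 0.05 score 0.93
top gen angle 0.9 score 0.95
top oven angle 0.98 score 0.0
scene mains angle 0.0 score 1.0
scene gen angle 0.91 score 0.62
scene oven angle -0.06 score 0.91
```

Generator is on (0.9 rad). Oven next.

Request:
apply_moves([
  {"x":-0.6,"y":0.2,"z":-5,"yaw":0,"hand":-1},
  {"x":-0.6,"y":0.2,"z":-9.8,"yaw":0,"hand":-1},
  {"x":-0.6,"y":0.2,"z":-9.8,"yaw":0,"hand":-1},
  {"x":0.9,"y":0.6,"z":-9.8,"yaw":0,"hand":-1},
  {"x":2.2,"y":0.9,"z":-9.8,"yaw":0,"hand":-1},
  {"x":3.4,"y":1.2,"z":-9.8,"yaw":0,"hand":-1},
  {"x":4.6,"y":1.5,"z":-9.8,"yaw":0,"hand":-1},
  {"x":5.8,"y":1.8,"z":-9.8,"yaw":0,"hand":-1},
  {"x":7,"y":2.1,"z":-9.8,"yaw":0,"hand":-1},
  {"x":8.2,"y":2.4,"z":-9.8,"yaw":0,"hand":-1},
])

```text
clock: 19.08
position: [0.5743, 0.0398, 0.1427]
ee_rot: [0.381, -3.118, 0.0]
force: [-3.6, -1.5, 0.4]
width: 0.003
gripper_force: 1.7
```

```bash
python3 w.py "[19,-63,143]"
```

```text
t 19.07 tcp [0.5743 0.0398 0.1427] board [ -8.6 -58.4 142.7] yaw to board 0.0 F [-3.6 -1.5  0.4] w 0.3 gf 1.7
[19,-63,143] cm [2.79 0.22 0.03] world [0.6023 0.042  0.143 ]
```

Request:
apply_moves([
  {"x":1.2,"y":0.2,"z":0,"yaw":0,"hand":-1},
  {"x":2.2,"y":0.4,"z":0,"yaw":0,"hand":-1},
  {"x":2.7,"y":0.5,"z":0,"yaw":0,"hand":-1},
  {"x":3,"y":0.55,"z":0,"yaw":0,"hand":-1},
  {"x":3,"y":0.55,"z":0,"yaw":0,"hand":-1},
])

```text
clock: 19.7
position: [0.6026, 0.0448, 0.1424]
ee_rot: [0.381, -3.116, 0.0]
force: [-6.0, -0.5, 0.4]
width: 0.002
gripper_force: 2.4
```

Request:
apply_moves([
  {"x":0.3,"y":0.1,"z":0,"yaw":0,"hand":-1},
  {"x":0.4,"y":0.1,"z":0,"yaw":0,"hand":-1},
  {"x":0.4,"y":0.1,"z":0,"yaw":0,"hand":-1},
])

```text
clock: 20.08
position: [0.6034, 0.045, 0.142]
ee_rot: [0.379, -3.11, 0.0]
force: [-16.1, -3.4, 7.7]
width: 0.004
gripper_force: 8.5
```

```bash
python3 w.py
```

```text
t 20.07 tcp [0.6034 0.045  0.142 ] board [ 20.8 -60.3 142. ] yaw to board 0.1 F [-16.1  -3.4   7.7] w 0.4 gf 8.5
```

Request:
apply_moves([
  {"x":-2,"y":-0.5,"z":0,"yaw":0,"hand":-1},
  {"x":-4,"y":-1,"z":5,"yaw":0,"hand":-1},
  {"x":-5,"y":-2,"z":10,"yaw":0,"hand":-1},
  {"x":-5,"y":-7.5,"z":11,"yaw":2,"hand":0},
  {"x":-5.5,"y":-13,"z":11,"yaw":4,"hand":0},
  {"x":-6,"y":-18.5,"z":11,"yaw":6,"hand":0},
  {"x":-6.5,"y":-24,"z":11,"yaw":8,"hand":0},
  {"x":-7,"y":-29.5,"z":11,"yaw":9.8,"hand":0},
  {"x":-7.5,"y":-35,"z":11,"yaw":9.8,"hand":0},
  {"x":-7.5,"y":-35,"z":11,"yaw":9.8,"hand":0},
])

```text
clock: 21.32
position: [0.5311, -0.3101, 0.2534]
ee_rot: [-0.634, 3.076, -0.006]
force: [-0.1, 0.5, 0.4]
width: 0.496
gripper_force: 0.0
```

```bash
python3 lev.py
cat > bar.py <<'E'
from w import *
p=st()
for n in("top","scene"):
    im=get_image(n);h=cv2.cvtColor(im,cv2.COLOR_BGR2HSV)
    red=(((h[...,0]<8)|(h[...,0]>172))&(h[...,1]>150)&(h[...,2]>100)).astype(np.uint8)
    q=recognise("lock_bar",n);print(n,[(round(x["p"],2),np.round(x["rect"]).tolist()) for x in q[:2]])
    q=np.int32(q[0]["rect"]);k=np.zeros_like(red);k[max(q[1]-6,0):q[3]+6,q[0]-6:q[2]+6]=1
    P=np.argwhere(red&k)[:,::-1].astype(float);W=np.array([unproj(u,.02,n)[:2] for u in P])
    r=cv2.minAreaRect((W*1000).astype(np.float32));print(r,"from tcp cm",np.round(np.array(r[0])/10-p[:2]*100,2))
E
python3 bar.py
```

```text
top mains angle 0.06 score 0.96
top gen angle 0.9 score 0.94
top oven angle 0.9 score 0.78
scene mains angle 0.98 score 0.0
scene gen angle 0.98 score 0.34
scene oven angle 0.89 score 0.94
t 21.43 tcp [ 0.5329 -0.3043  0.253 ] board [-132.1 -382.2  253. ] yaw to board -9.7 F [ 0.2 -0.5  0.1] w 45.9 gf 0.0
top []Traceback (most recent call last):
  File "bar.py", line 7, in <module>
    q=np.int32(q[0]["rect"]);k=np.zeros_like(red);k[max(q[1]-6,0):q[3]+6,q[0]-6:q[2]+6]=1
               ~^^^
IndexError: list index out of range
```

Request:
apply_moves([
  {"x":-0.4,"y":-5.5,"z":-2,"yaw":0,"hand":0},
  {"x":-0.7,"y":-11.1,"z":-5,"yaw":0,"hand":0},
  {"x":-0.7,"y":-11.1,"z":-11,"yaw":0,"hand":0},
  {"x":-0.7,"y":-11.1,"z":-17,"yaw":0,"hand":0},
  {"x":-0.7,"y":-11.1,"z":-20,"yaw":0,"hand":0},
  {"x":-0.7,"y":-11.1,"z":-20,"yaw":0,"hand":0},
])

```text
clock: 22.28
position: [0.5251, -0.4121, 0.0505]
ee_rot: [0.649, -3.071, -0.006]
force: [-1.5, -0.5, 0.1]
width: 0.5
gripper_force: 0.0
```

```bash
python3 w.py
python3 -c "
from h import *
im=get_image('scene');c=im[210:360,290:490];cv2.imwrite('pics/p4.png',cv2.resize(c,(800,600),interpolation=2))"
```

```text
t 22.27 tcp [ 0.5251 -0.4121  0.0505] board [-165.7 -484.9   50.5] yaw to board -9.9 F [-1.5 -0.5  0.1] w 46.0 gf 0.0
```

View pics/p4.png

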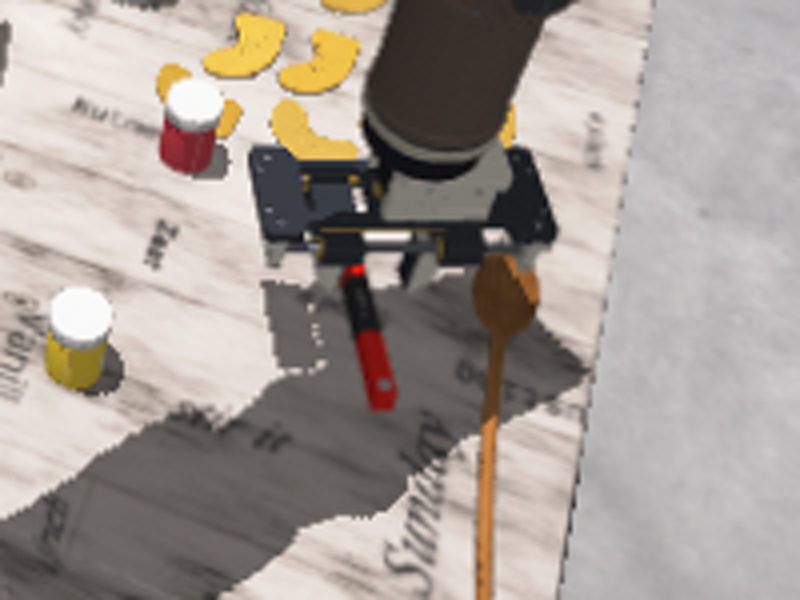

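The fingers straddle the bar (tips at (325,295) and (415,285), black middle at (362,300)). I'll lower and grip.

Request:
apply_moves([
  {"x":0,"y":0,"z":-2.5,"yaw":0,"hand":0},
  {"x":0,"y":0,"z":-4.5,"yaw":0,"hand":0},
  {"x":0,"y":0,"z":-4.5,"yaw":0,"hand":-1},
  {"x":0,"y":0,"z":-4.5,"yaw":0,"hand":-1},
  {"x":0,"y":0,"z":-4.5,"yaw":0,"hand":-1},
  {"x":0,"y":0,"z":-4.5,"yaw":0,"hand":-1},
  {"x":0,"y":0,"z":-4.5,"yaw":0,"hand":-1},
], newtons=35)

```text
clock: 23.2
position: [0.526, -0.4153, 0.0087]
ee_rot: [-0.646, 3.073, -0.002]
force: [-0.6, -0.6, 6.0]
width: 0.171
gripper_force: 35.0
```

```bash
python3 w.py
```

```text
t 23.2 tcp [ 0.526  -0.4153  0.0087] board [-165.6 -488.3    8.7] yaw to board -9.8 F [-0.6 -0.6  6. ] w 15.7 gf 35.0
```

Request:
apply_moves([
  {"x":0,"y":0,"z":2,"yaw":0,"hand":-1},
  {"x":0,"y":0,"z":6,"yaw":0,"hand":-1},
  {"x":0,"y":0,"z":12,"yaw":0,"hand":-1},
  {"x":0,"y":2,"z":18,"yaw":0,"hand":-1},
  {"x":1,"y":7,"z":19,"yaw":-2,"hand":-1},
  {"x":2.2,"y":12,"z":19,"yaw":-4,"hand":-1},
  {"x":3.4,"y":17,"z":19,"yaw":-6,"hand":-1},
  {"x":4.6,"y":22,"z":19,"yaw":-8,"hand":-1},
  {"x":5.8,"y":27,"z":19,"yaw":-9.8,"hand":-1},
  {"x":7,"y":32,"z":19,"yaw":-9.8,"hand":-1},
])

```text
clock: 24.45
position: [0.5956, -0.0933, 0.1989]
ee_rot: [-0.38, 3.118, -0.0]
force: [1.6, 0.2, -1.7]
width: 0.169
gripper_force: 35.0
```

Request:
apply_moves([
  {"x":0.5,"y":3,"z":0,"yaw":0,"hand":-1},
  {"x":1.1,"y":6.5,"z":0,"yaw":0,"hand":-1},
  {"x":1.1,"y":6.5,"z":0,"yaw":0,"hand":-1},
  {"x":1.1,"y":6.5,"z":0,"yaw":0,"hand":-1},
])

```text
clock: 24.95
position: [0.6063, -0.0306, 0.1985]
ee_rot: [-0.381, 3.118, -0.001]
force: [0.4, -0.7, -1.4]
width: 0.171
gripper_force: 35.0
```

```bash
python3 w.py "[6,-133.5,145]" "[6,-133.5,112]"
python3 - <<'E'
from w import *
p=st();zc=p[2]-.0087
for n in("scene","top"):
    im=get_image(n);h=cv2.cvtColor(im,cv2.COLOR_BGR2HSV)
    red=cv2.inRange(h,(0,150,60),(5,255,255))|cv2.inRange(h,(172,150,60),(180,255,255))
    c=proj([p-[0,0,.0]],n)[0];k=np.zeros_like(red);cv2.circle(k,tuple(np.int32(c)),35,255,-1);red&=k
    P=np.argwhere(red)[:,::-1].astype(float)
    if len(P):
        W=np.array([unproj(u,zc+.015,n) for u in P]);q=(W-[b[0],b[1],0])@R(b[2]);print(n,len(P),"bar board x",np.round(q[:,0].min()*1e3),np.round(q[:,0].max()*1e3),"y",np.round(np.median(q[:,1])*1e3,1), "slope",np.polyfit(q[:,0],q[:,1],1)[0])
    x,y=np.int32(c)
    cv2.imwrite(f"pics/q_{n}.png",cv2.resize(im[y-55:y+80,x-90:x+90],(800,600),interpolation=2))
E
```

```text
t 24.95 tcp [ 0.6063 -0.0306  0.1985] board [   5.4 -134.3  198.5] yaw to board 0.1 F [ 0.4 -0.7 -1.4] w 15.8 gf 35.0
[6,-133.5,145] cm [ 0.04  0.1  -5.35] world [ 0.6067 -0.0296  0.145 ]
[6,-133.5,112] cm [ 0.04  0.1  -8.65] world [ 0.6067 -0.0296  0.112 ]
t 24.95 tcp [ 0.6063 -0.0306  0.1985] board [   5.4 -134.3  198.5] yaw to board 0.1 F [ 0.4 -0.7 -1.4] w 15.8 gf 35.0
scene 114 bar board x -82.0 77.0 y -133.2 slope 0.04546195667721935
```

View pics/q_scene.png

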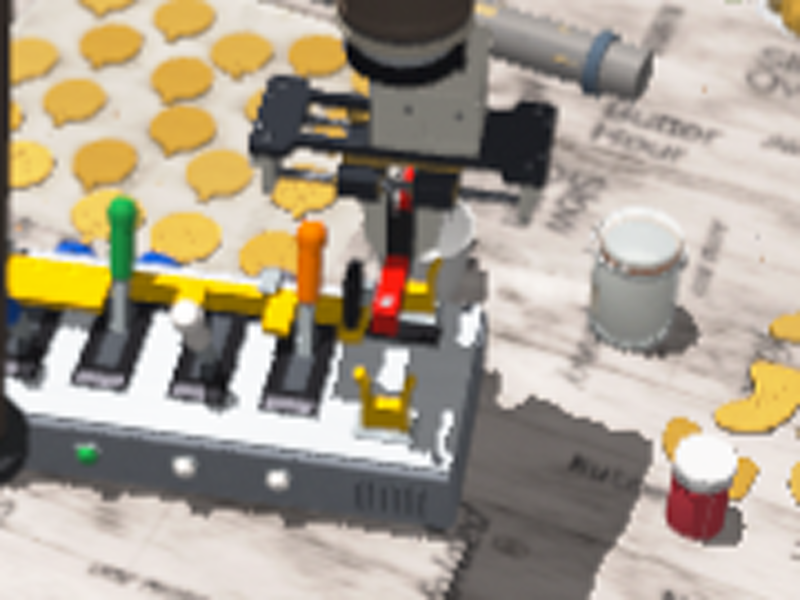

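The bar is held level and aligned above the saddles, between handle (352,290) and saddle (385,405). I'll shift it a little in +x and lower.

Request:
apply_moves([
  {"x":0.3,"y":0.15,"z":-2.5,"yaw":0,"hand":-1},
  {"x":0.3,"y":0.15,"z":-5,"yaw":0,"hand":-1},
  {"x":0.3,"y":0.15,"z":-6.2,"yaw":0,"hand":-1},
  {"x":0.3,"y":0.15,"z":-7,"yaw":0,"hand":-1},
  {"x":0.3,"y":0.15,"z":-7.6,"yaw":0,"hand":-1},
  {"x":0.3,"y":0.15,"z":-7.6,"yaw":0,"hand":-1},
])

```text
clock: 25.8
position: [0.6095, -0.0284, 0.1218]
ee_rot: [0.381, -3.118, -0.0]
force: [0.2, 0.3, -1.8]
width: 0.172
gripper_force: 35.0
```

```bash
python3 w.py
```

```text
t 25.8 tcp [ 0.6095 -0.0284  0.1218] board [   9.  -133.1  121.8] yaw to board 0.1 F [ 0.2  0.3 -1.8] w 15.8 gf 35.0
```

Request:
apply_moves([
  {"x":0,"y":0,"z":-0.4,"yaw":0,"hand":-1},
  {"x":0,"y":0,"z":-0.8,"yaw":0,"hand":-1},
  {"x":0,"y":0,"z":-0.8,"yaw":0,"hand":-1},
])

```text
clock: 26.18
position: [0.6093, -0.0284, 0.1134]
ee_rot: [0.381, -3.118, -0.0]
force: [-0.7, 0.1, -0.7]
width: 0.172
gripper_force: 35.0
```

```bash
python3 w.py
```

```text
t 26.18 tcp [ 0.6093 -0.0284  0.1134] board [   8.8 -132.9  113.4] yaw to board 0.0 F [-0.7  0.1 -0.7] w 15.8 gf 35.0
```

Request:
apply_moves([
  {"x":0,"y":0,"z":-0.2,"yaw":0,"hand":-1},
  {"x":0,"y":0,"z":-0.2,"yaw":0,"hand":-1},
  {"x":0,"y":0,"z":-0.2,"yaw":0,"hand":-0.45},
  {"x":0,"y":0,"z":-0.2,"yaw":0,"hand":-0.45},
  {"x":0,"y":0,"z":-0.2,"yaw":0,"hand":-0.45},
])

```text
clock: 26.8
position: [0.6096, -0.0284, 0.1119]
ee_rot: [-0.381, 3.118, 0.0]
force: [-0.1, 0.4, -0.2]
width: 0.275
gripper_force: 0.0
```

```bash
python3 w.py
```

```text
t 26.8 tcp [ 0.6096 -0.0284  0.1119] board [   9.1 -133.   111.9] yaw to board 0.0 F [-0.1  0.4 -0.2] w 25.3 gf 0.0
```

Request:
apply_moves([
  {"x":0,"y":0,"z":2,"yaw":0,"hand":-0.45},
  {"x":0,"y":0,"z":6,"yaw":0,"hand":-0.45},
  {"x":0,"y":0,"z":12,"yaw":0,"hand":-0.45},
  {"x":0,"y":-6,"z":14,"yaw":0,"hand":-0.45},
  {"x":-2,"y":-12,"z":14,"yaw":0,"hand":-0.45},
  {"x":-4,"y":-18,"z":14,"yaw":0,"hand":-0.45},
  {"x":-5,"y":-24,"z":14,"yaw":0,"hand":-0.45},
  {"x":-6,"y":-30,"z":14,"yaw":0,"hand":-0.45},
  {"x":-6,"y":-30,"z":14,"yaw":0,"hand":-0.45},
])

```text
clock: 27.92
position: [0.5464, -0.3352, 0.2518]
ee_rot: [0.367, -3.118, 0.005]
force: [0.6, 0.6, 0.1]
width: 0.274
gripper_force: 0.0
```

```bash
python3 lev.py
python3 - <<'E'
from w import *
I=[]
for n in("top","scene"):
    im=get_image(n);h=cv2.cvtColor(im,cv2.COLOR_BGR2HSV)
    red=cv2.inRange(h,(0,150,60),(5,255,255))|cv2.inRange(h,(172,150,60),(180,255,255))
    c=proj(b2w([.006,-.134,.125],b),n)[0];k=np.zeros_like(red);cv2.circle(k,tuple(np.int32(c)),30,255,-1);red&=k
    P=np.argwhere(red)[:,::-1].astype(float)
    W=np.array([unproj(u,.123,n) for u in P]);q=(W-[b[0],b[1],0])@R(b[2]);print(n,len(P),"x",np.round(q[:,0].min()*1e3),np.round(q[:,0].max()*1e3),"y",np.round(np.median(q[:,1])*1e3,1),"slope",round(np.polyfit(q[:,0],q[:,1],1)[0],3))
    x,y=np.int32(c);l=x-100;I.append(cv2.resize(im[y-50:y+50,l:l+133],(800,600),interpolation=2))
cv2.imwrite("pics/f.png",cv2.resize(np.hstack(I),(800,300)))
E
```

```text
top mains angle 0.06 score 0.96
top gen angle 0.9 score 0.95
top oven angle 0.9 score 0.85
scene mains angle 0.98 score 0.0
scene gen angle 0.98 score 0.0
scene oven angle 0.89 score 0.94
top 137 x -64.0 81.0 y -134.8 slope 0.008
scene 125 x -77.0 82.0 y -133.3 slope 0.009
```

View pics/f.png

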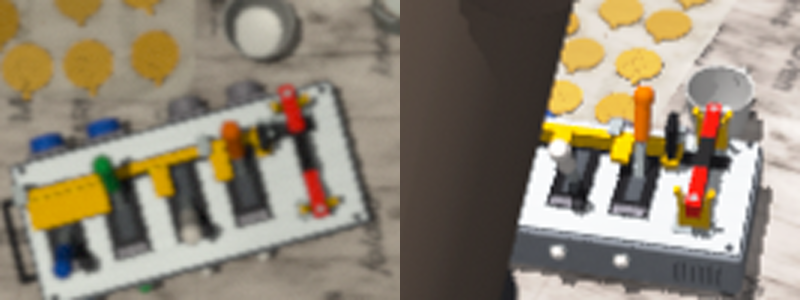

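The bar lies in both saddles (top view from (290,95) to (318,208)), blue and white are off, and green and orange are on. Handing in.

```bash
python3 -c "
from cell import *
print(sign_off())"
```

```text
the job is handed in; nothing more can be done
None
```

The board is switched to the generator: mains and dough roller off, generator and oven on, slide fully across, and the lock bar lying in both saddles. The job was handed in at about 28 s, with no verdict returned. The roller's off position was checked only by its end stop and by eye, and the bystanders were not re-measured afterwards.

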